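# Pack the green reagent kit

### The arm

A 6-joint arm with a two-finger parallel gripper is mounted at the origin on the work surface. World frame = base frame: x ahead of the robot, y to its left, z up, the work surface at z = 0. Lengths are in mm, angles in rad, forces in N, time in s.
With the tool pointing down it reaches from about 350 to 975 mm from the base axis. Payload 7.1 kg.
Tool frame: the origin (TCP) lies at the very end of the fingers, on their centre line; the grasp point (between the pads) lies 19 mm behind it; z points along the fingers, y is the line along which they close (so a half turn about z gives the same grasp; the last joint's range is limited). The gripper opens to 88 mm and grips with 3 to 60 N. Pads are 20 mm wide; open, the fingers measure 115 mm over their backs; the gripper's body (75 mm by 178 mm) begins 61 mm behind the grasp point.
Start: joints at [1.154, 0.423, 1.63, -0, 1.089, -0.019], TCP at [242.087, 576.193, 222.675] pointing down, gripper open.
Joint ranges: [-3, 3], [-0.9, 2.11], [0.09, 2.58], [-1.31, 4.45], [0.11, 2.69], [-2.54, 2.54]. Speed limits (rad/s): [2.39, 2.39, 3.01, 3.14, 3.14, 3.14].

### API

Orientations are given as a rotation vector (axis times angle).
In Python, from workcell import sensors, imaging, close_job gives the robot as it stands. The module is installed in compiled form; this text tells all that it offers.
- The arm moves only by the tool servo_tool, never from a script. Its argument "steps" is a list of rows, each a list of 3 entries, a list of its own where there are three numbers: the shift along the world's x, y, z in m, then the turn, a rotation vector about the world's x, y, z in degrees, then the opening, from -1 (shut) to 1 (fully open). A call has exactly 8 rows; each row shifts and turns the commanded pose from where the row before left it; what a row does not reach is not made up. A row lasts 1/12 s, in which the tool goes at most 41.7 mm and 7.16 degrees, less where a joint would pass 70% of its speed; a pose out of reach is approached as far as the arm can. A call is refused whole if a number of a shift passes 0.0417 or a number of a turn 7.16, either way. A call with a gripper value outside its range is refused whole. The fingers move at their own pace and stop on an object; the grip force is fixed at half the most. Time passes only in rows, so rows that do not move let the fingers close, or fill a call up. It gives the time, the measured TCP pose, the force, the opening and the grip force at its end, in the units of the state.
- sensors.get_obs(): the state, without advancing time (a new reading comes with each control period).
- imaging.get_image(name): name is "side" or "top" or "wrist"; returns a dict with "color" (400x640x3 uint8, blue, green, red), "range_z" (400x640 float32, mm along the optical axis (not along the pixel's ray), 0 where there is no reading), "vertical_fov" (degrees; the focal length in pixels is half the picture's height over the tangent of half this angle, whatever the lens; pixels are square), "cx", "cy" (the principal point, pixels), "rvec" (rotation vector, rad) and "tvec" (3), from world to camera coordinates, as OpenCV has them; the wrist camera has in their place "tool_from_camera" (4x4, takes a point from camera to tool coordinates, whose origin is the TCP and whose axes are the flange's). Camera axes: x right, y down, z forward; pixel columns grow to the right and rows downward; lengths in mm; the calibration is good to about 2 mm. A picture is of the moment at which its call begins: read the wrist's pose just before it.
- close_job(): hands the job in; it is judged then, once.
The state is a dict: "t": time; "qpos": joint angles; "qvel": joint speeds; "joint_torque": joint torques, N m; "ee_pos": TCP position; "orientation": TCP orientation; "ft_force": force on the tool from outside, world axes, zero at the start; "moment": the same for the moment, N m; "width": finger opening in mm; "grasp_force": force on a finger pad.
Only numpy, scipy, OpenCV 4.12 (cv2) and the standard library are available. Lean on these libraries where they do the work, as an engineer would, in place of code of your own. Each camera call takes 0.05 s, during which the arm holds its last target. There are 200 camera calls.

### The job

Pack the reagent kit: stand each of the four bottles with a green collar in the kit tray, upright on the floor of the pocket that has the same colour as its cap. The bottles with a purple collar belong to another kit; leave them where they are. The bottles are glass, so set them down and never drop them.

Things in the scene. Friction and masses are not known exactly. Their poses are not given: they have to be found in the camera images.
- kit_red_mid (a point): Centre (on the axis, 37 mm above the underside; z to the cap) of a loose amber glass bottle with green collar and red cap, upright on a thin mat. Body and collar 44 mm across, straight-sided up to 55 mm; cap 24 mm across; 74 mm tall; 0.08 to 0.15 kg. Belongs to the kit. Neighbours, none taller, stand at least 40 mm clear of it.
- kit_yellow_mid (a point): Centre (on the axis, 37 mm above the underside; z to the cap) of a loose amber glass bottle with green collar and yellow cap, upright on a thin mat. Body and collar 44 mm across, straight-sided up to 55 mm; cap 24 mm across; 74 mm tall; 0.08 to 0.15 kg. Belongs to the kit. Neighbours, none taller, stand at least 40 mm clear of it.
- kit_blue_mid (a point): Centre (on the axis, 37 mm above the underside; z to the cap) of a loose amber glass bottle with green collar and blue cap, upright on a thin mat. Body and collar 44 mm across, straight-sided up to 55 mm; cap 24 mm across; 74 mm tall; 0.08 to 0.15 kg. Belongs to the kit. Neighbours, none taller, stand at least 40 mm clear of it.
- kit_black_mid (a point): Centre (on the axis, 37 mm above the underside; z to the cap) of a loose amber glass bottle with green collar and black cap, upright on a thin mat. Body and collar 44 mm across, straight-sided up to 55 mm; cap 24 mm across; 74 mm tall; 0.08 to 0.15 kg. Belongs to the kit. Neighbours, none taller, stand at least 40 mm clear of it.
- other_red_mid (a point): Centre (on the axis, 37 mm above the underside; z to the cap) of a loose amber glass bottle with purple collar and red cap, upright on a thin mat. Body and collar 44 mm across, straight-sided up to 55 mm; cap 24 mm across; 74 mm tall; 0.08 to 0.15 kg. Belongs to another kit: leave it. Neighbours, none taller, stand at least 40 mm clear of it.
- other_blue_mid (a point): Centre (on the axis, 37 mm above the underside; z to the cap) of a loose amber glass bottle with purple collar and blue cap, upright on a thin mat. Body and collar 44 mm across, straight-sided up to 55 mm; cap 24 mm across; 74 mm tall; 0.08 to 0.15 kg. Belongs to another kit: leave it. Neighbours, none taller, stand at least 40 mm clear of it.
- pocket_red: Red square open pocket, one of four (2 x 2, centres 88 mm apart) fixed in the low cream kit tray, itself fixed. Outside 72 x 72 mm, 16 mm tall, walls 5 mm, inside 62 x 62 mm. Origin: centre of its underside, 5 mm above the bench; inner floor 5 mm above the origin, rim 16 mm above it. x, y along its sides, z up. The tray's rim is lower.
- pocket_yellow: Yellow square open pocket, one of four (2 x 2, centres 88 mm apart) fixed in the low cream kit tray, itself fixed. Outside 72 x 72 mm, 16 mm tall, walls 5 mm, inside 62 x 62 mm. Origin: centre of its underside, 5 mm above the bench; inner floor 5 mm above the origin, rim 16 mm above it. x, y along its sides, z up. The tray's rim is lower.
- pocket_blue: Blue square open pocket, one of four (2 x 2, centres 88 mm apart) fixed in the low cream kit tray, itself fixed. Outside 72 x 72 mm, 16 mm tall, walls 5 mm, inside 62 x 62 mm. Origin: centre of its underside, 5 mm above the bench; inner floor 5 mm above the origin, rim 16 mm above it. x, y along its sides, z up. The tray's rim is lower.
- pocket_black: Black square open pocket, one of four (2 x 2, centres 88 mm apart) fixed in the low cream kit tray, itself fixed. Outside 72 x 72 mm, 16 mm tall, walls 5 mm, inside 62 x 62 mm. Origin: centre of its underside, 5 mm above the bench; inner floor 5 mm above the origin, rim 16 mm above it. x, y along its sides, z up. The tray's rim is lower.

How it is judged:
By the outcome, as a careful person would: the job done as asked, in the order asked, and still so for the second after the job is handed in, with the robot touching nothing.
It also fails if it takes over 112 s, if anything falls off the work surface, if the arm or the gripper's body presses on something with over 40 N, if the wrist force passes 120 N, or if a joint passes its speed limit or range.

## Working session

There is one attempt and no reset: what is moved stays moved. The work goes in short steps, Python scripts to look and compute and a tool call to move; the robot and the scene stay as the last step left them, time stands still between calls to the robot, and variables do not carry over. Pictures are saved under pics/ and viewed, at most 14 in all, crops included, and the job is handed in when it is done.

Besides the shell and the picture viewer there is one more tool, called after "Request:" as name(argument=value, ...) on one line, values as JSON. servo_tool: Moves the arm, as the interface text tells. Its arguments: {"type":"object","properties":{"steps":{"type":"array"}},"required":["steps"]}

```bash
mkdir -p pics; cat > h.py <<'E'
import numpy as np, cv2
from workcell import sensors, imaging, close_job
def grab(n,f=None):
    s=sensors.get_obs(); d=imaging.get_image(n)
    if f: cv2.imwrite('pics/'+f,d['color'])
    f_=200/np.tan(np.radians(d['vertical_fov'])/2)
    if 'rvec' in d:
        R=cv2.Rodrigues(np.array(d['rvec'],float))[0]; t=np.array(d['tvec'],float).ravel()
        Rw=R.T; c=-R.T@t
    else:
        T=np.array(d['tool_from_camera']); Rt=cv2.Rodrigues(np.array(s['orientation'],float))[0]
        Rw=Rt@T[:3,:3]; c=Rt@T[:3,3]+np.array(s['ee_pos'])
    d.update(f=f_,Rw=Rw,c=c); return d
def plane(d,u,v,z):
    r=d['Rw']@np.array([(u-d['cx'])/d['f'],(v-d['cy'])/d['f'],1]); return d['c']+r*(z-d['c'][2])/r[2]
def pt(d,u,v):
    z=d['range_z'][int(v),int(u)]; return d['c']+d['Rw']@(np.array([(u-d['cx'])/d['f'],(v-d['cy'])/d['f'],1])*z)
E
python3 - <<'E'
from h import *
for n in('top','side'):
    d=grab(n,n+'0.png'); print(n,d['c'],d['f'],d['cx'],d['cy'],d['Rw'].round(2).tolist())
print(sensors.get_obs())
E
```

```text
top [ 374.23779337  -11.25680981 1059.97932778] 453.096164228731 324.2671461742397 201.27131116764875 [[0.02, -0.99, 0.15], [-1.0, -0.02, 0.03], [-0.02, -0.15, -0.99]]
side [ 94.14888657 525.8847344  446.48332826] 417.81338965978836 328.467718752491 201.48431285755876 [[-0.76, -0.3, 0.57], [-0.65, 0.37, -0.67], [-0.01, -0.88, -0.48]]
{'t': 0.1, 'qpos': array([ 1.15397661e+00,  4.23764525e-01,  1.63061017e+00,  3.19351987e-05,
        1.08860549e+00, -1.89779263e-02]), 'qvel': array([ 0.00167487, -0.00234846, -0.00201976, -0.0002316 , -0.00062023,
        0.00060821]), 'joint_torque': array([ 5.18455527e-04, -5.45612955e+01, -2.74323589e+01,  6.45846315e-02,
        1.88614632e-02, -6.99818997e-05]), 'ee_pos': array([241.89407653, 575.74296072, 221.98070821]), 'orientation': array([-6.20773174e-01, -3.07931527e+00,  2.11816081e-03]), 'ft_force': array([-0.33400747, -0.08894039,  0.09332597]), 'moment': array([ 0.03987344,  0.04353964, -0.03593992]), 'grasp_force': 0.0, 'width': 87.46128049976257}
```

View pics/top0.png

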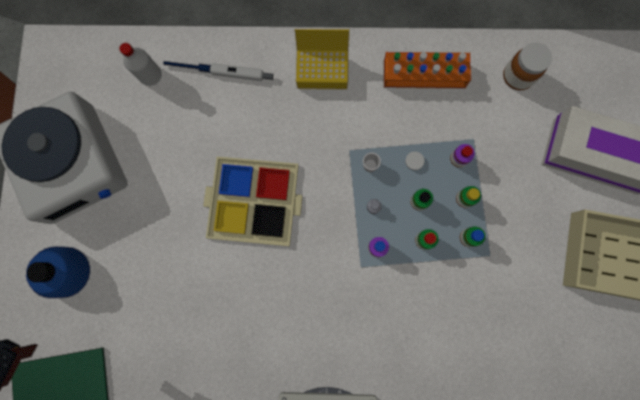

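View pics/side0.png

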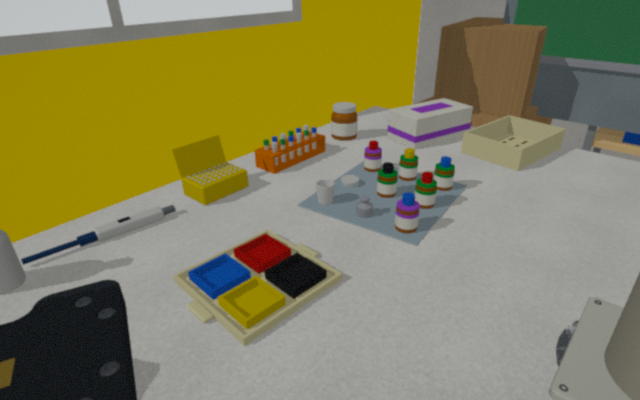

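The top view shows the tray at about (253,202), with blue (236,181), red (274,184), yellow (233,218) and black (268,220). The green-collared bottles are at black (423,199), yellow (470,196), red (428,239) and blue (474,236). The purple ones at (463,155) and (379,247) stay. The side view confirms the collars.

```bash
cat > m.py <<'E'
from h import *
def comp(m,u,v,r):
    w=np.zeros_like(m); cv2.circle(w,(u,v),r,255,-1); m=m&w
    n,l,s,c=cv2.connectedComponentsWithStats(m); i=1+np.argmax(s[1:,4]); return c[i],s[i]
def masks(img):
    h=cv2.cvtColor(img,cv2.COLOR_BGR2HSV); R=lambda a,b:cv2.inRange(h,a,b)
    return dict(red=R((0,120,70),(8,255,255))|R((172,120,70),(180,255,255)),yellow=R((20,120,70),(35,255,255)),
      blue=R((100,130,60),(125,255,255)),black=R((0,0,0),(180,255,45)),green=R((45,80,20),(85,255,255)),purple=R((130,80,40),(165,255,255)))
E
python3 - <<'E'
from m import *
d=grab('top'); M=masks(d['color'])
for n,u,v in [('black',423,199),('yellow',470,196),('red',428,239),('blue',474,236),('red',466,152),('blue',379,246)]:
    c,s=comp(M[n],u,v,11); print('cap',n,c.round(1),s,plane(d,*c,76).round(1),pt(d,*c).round(1))
for n,u,v in [('blue',236,181),('red',274,184),('yellow',233,218),('black',268,220)]:
    w=np.zeros_like(M[n]); cv2.circle(w,(u,v),26,255,-1)
    cs=max(cv2.findContours(M[n]&w,cv2.RETR_EXTERNAL,cv2.CHAIN_APPROX_NONE)[0],key=cv2.contourArea)
    rim=np.array([plane(d,*p[0],21)[:2] for p in cs],np.float32); print('pocket',n,cv2.minAreaRect(rim), pt(d,u,v).round(1))
for u,v in [(400,215),(250,140),(330,200)]: print(pt(d,u,v))
E
```

```text
cap black [424.5 196.9] [419 192  12  11  92] [ 540.3 -203.2   76. ] [ 540.  -202.8   78. ]
cap yellow [472.9 193.9] [467 188  13  12 112] [ 549.1 -308.4   76. ] [ 549.5 -309.    74.2]
cap red [429.8 238. ] [425 234  11   9  79] [ 450.6 -213.5   76. ] [ 450.5 -213.2   77.3]
cap blue [477.2 235.2] [471 230  13  11 110] [ 458.9 -315.1   76. ] [ 459.  -315.5   74.7]
cap red [466.5 151. ] [462 147  10   9  72] [ 645.4 -296.9   76. ] [ 644.9 -296.4   78. ]
cap blue [379.7 245.8] [375 241  11  11  94] [ 431.5 -105.8   76. ] [ 431.4 -105.6   78. ]
pocket blue ((581.4794311523438, 227.56097412109375), (71.26351165771484, 69.79788208007812), 85.82383728027344) [581.  228.3  11.8]
pocket red ((575.5238037109375, 140.6309356689453), (72.62061309814453, 72.20462799072266), 85.7093734741211) [575.5 137.7  11.4]
pocket yellow ((494.433837890625, 234.27987670898438), (74.50985717773438, 72.9150390625), 85.70219421386719) [493.  231.3   9.2]
pocket black ((487.82574462890625, 146.3538055419922), (69.60751342773438, 68.30805206298828), 85.78483581542969) [489.9 148.6   9.8]
[ 508.83558289 -160.00229589    1.72449708]
[686.07731423 202.70208756  -2.55572103]
[ 5.41590461e+02  4.80148388e+00 -3.03636528e-01]
```

Request:
servo_tool(steps=[[[0.005,-0.015,0],[0,0,0],1],[[0.012,-0.032,0],[0,0,0],1],[[0.013,-0.034,0],[0,0,0],1],[[0.013,-0.034,0],[0,0,0],1],[[0.013,-0.034,0],[0,0,0],1],[[0.013,-0.034,0],[0,0,0],1],[[0.013,-0.034,0],[0,0,0],1],[[0.013,-0.034,0],[0,0,0],1]])

```text
t: 0.82
ee_pos: [337.2, 323.5, 222.6]
orientation: [-0.62, -3.08, 0.0]
ft_force: [1.0, 0.5, 0.5]
width: 87.9
grasp_force: 0.0
```

Request:
servo_tool(steps=[[[0.013,-0.034,0],[0,0,0],1],[[0.013,-0.034,0],[0,0,0],1],[[0.013,-0.034,0],[0,0,0],1],[[0.013,-0.034,0],[0,0,0],1],[[0.013,-0.034,0],[0,0,0],1],[[0.013,-0.034,0],[0,0,0],1],[[0.013,-0.034,0],[0,0,0],1],[[0.013,-0.034,0],[0,0,0],1]])

```text
t: 1.48
ee_pos: [441.3, 51.4, 222.7]
orientation: [0.621, 3.08, 0.0]
ft_force: [1.5, 0.4, -0.2]
width: 87.7
grasp_force: 0.0
```

Request:
servo_tool(steps=[[[0.013,-0.034,0],[0,0,0],1],[[0.013,-0.034,0],[0,0,0],1],[[0.013,-0.034,0],[0,0,0],1],[[0.013,-0.034,0],[0,0,0],1],[[0.01,-0.03,0],[0,0,0],1],[[0.005,-0.015,0],[0,0,0],1],[[0,0,0],[0,0,0],1],[[0,0,0],[0,0,0],1]])

```text
t: 2.15
ee_pos: [507.7, -128.2, 222.2]
orientation: [-0.624, -3.078, -0.0]
ft_force: [-0.3, -0.7, -1.6]
width: 87.6
grasp_force: 0.0
```

```bash
python3 - <<'E'
from h import *
d=grab('wrist','w1.png'); s=sensors.get_obs(); print(s['ee_pos'],s['orientation'],s['qpos'],d['c'],d['f'])
E
```

```text
[ 507.50028217 -127.4422195   222.30431226] [-6.21663978e-01 -3.07834013e+00 -5.59969317e-04] [-2.68939228e-01  2.75238498e-01  1.85318676e+00  3.28131713e-04
  1.01429749e+00 -1.44137358e+00] [429.64469625 -95.34229765 386.02305149] 306.90679680633434
```

View pics/w1.png

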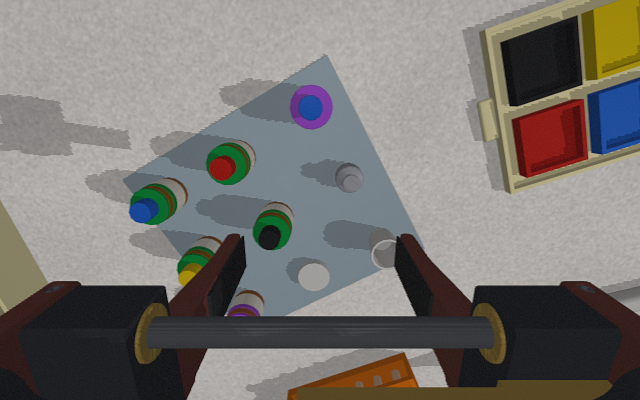

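The wrist view shows green-collared bottles with caps at black (270,236), red (222,168) and blue (143,211), with yellow at (190,275) behind the finger. I'll check these against the top-view positions.

```bash
python3 - <<'E'
from m import *
d=grab('wrist'); M=masks(d['color'])
for n,u,v in [('black',270,237),('red',222,168),('blue',143,211)]:
    c,s=comp(M[n],u,v,16); print(n,c.round(1),s,plane(d,*c,76).round(1))
for n,u,v in [('red',548,138),('black',540,62)]:
    w=np.zeros_like(M[n]); cv2.circle(w,(u,v),58,255,-1)
    cs=max(cv2.findContours(M[n]&w,cv2.RETR_EXTERNAL,cv2.CHAIN_APPROX_NONE)[0],key=cv2.contourArea)
    print(n,cv2.minAreaRect(np.array([plane(d,*p[0],21)[:2] for p in cs],np.float32)))
print(sensors.get_obs()['ee_pos'])
E
```

```text
black [268.6 237.6] [258 226  22  24 420] [ 540.1 -202.3   76. ]
red [221.5 168.1] [209 156  27  25 490] [ 450.9 -212.9   76. ]
blue [142.9 210.5] [129 199  29  25 542] [ 459.1 -312.7   76. ]
red ((575.01025390625, 138.0535125732422), (80.61627197265625, 76.34016418457031), 85.84367370605469)
black ((488.3564758300781, 144.14337158203125), (79.9010009765625, 71.32083129882812), 85.86322784423828)
[ 507.41558698 -126.95252847  222.37353503]
```

Request:
servo_tool(steps=[[[0.008,-0.018,0],[0,0,0],1],[[0.014,-0.032,0],[0,0,0],1],[[0.011,-0.026,0],[0,0,0],1],[[0,0,-0.03],[0,0,0],1],[[0,0,-0.035],[0,0,0],1],[[0,0,-0.035],[0,0,0],1],[[0,0,0],[0,0,0],1],[[0,0,0],[0,0,0],1]])

```text
t: 2.92
ee_pos: [539.8, -202.1, 121.6]
orientation: [-0.618, -3.076, -0.001]
ft_force: [0.7, 0.1, -0.2]
width: 87.9
grasp_force: 0.0
```

Request:
servo_tool(steps=[[[0,-0.001,-0.03],[0,0,0],1],[[0,0,-0.03],[0,0,0],1],[[0,0,-0.025],[0,0,0],1],[[0,0,-0.0135],[0,0,0],1],[[0,0,0],[0,0,0],0.3],[[0,0,0],[0,0,0],-0.3],[[0,0,0],[0,0,0],-1],[[0,0,0],[0,0,0],-1]])

```text
t: 3.58
ee_pos: [542.5, -205.2, 26.2]
orientation: [0.62, 3.077, -0.001]
ft_force: [0.7, 0.2, -0.7]
width: 64.6
grasp_force: 0.0
```

Request:
servo_tool(steps=[[[0,0,0],[0,0,0],-1],[[0,0,0],[0,0,0],-1],[[0,0,0],[0,0,0],-1],[[0,0,0],[0,0,0],-1],[[0,0,0],[0,0,0],-1],[[0,0,0],[0,0,0],-1],[[0,0,0],[0,0,0],-1],[[0,0,0],[0,0,0],-1]])

```text
t: 4.25
ee_pos: [541.4, -204.9, 24.8]
orientation: [0.621, 3.079, -0.0]
ft_force: [-1.0, 1.1, 6.5]
width: 43.7
grasp_force: 30.0
```

Request:
servo_tool(steps=[[[0,0,0.01],[0,0,0],-1],[[0,0,0.02],[0,0,0],-1],[[0,0,0.03],[0,0,0],-1],[[0,0,0.03],[0,0,0],-1],[[0,0,0.02],[0,0,0],-1],[[0,0,0.01],[0,0,0],-1],[[0,0,0],[0,0,0],-1],[[0,0,0],[0,0,0],-1]])

```text
t: 4.92
ee_pos: [540.8, -204.7, 144.0]
orientation: [0.621, 3.08, -0.0]
ft_force: [-0.5, 0.4, -1.7]
width: 43.9
grasp_force: 30.0
```

Request:
servo_tool(steps=[[[-0.001,0.008,0],[0,0,0],-1],[[-0.002,0.015,0],[0,0,0],-1],[[-0.004,0.024,0],[0,0,0],-1],[[-0.004,0.028,0],[0,0,0],-1],[[-0.004,0.028,0],[0,0,0],-1],[[-0.004,0.028,0],[0,0,0],-1],[[-0.004,0.028,0],[0,0,0],-1],[[-0.004,0.028,0],[0,0,0],-1]])

```text
t: 5.58
ee_pos: [512.2, -15.4, 142.8]
orientation: [-0.62, -3.077, 0.0]
ft_force: [0.1, -0.4, -0.5]
width: 43.7
grasp_force: 30.0
```

Request:
servo_tool(steps=[[[-0.004,0.028,0],[0,0,0],-1],[[-0.004,0.028,0],[0,0,0],-1],[[-0.004,0.028,0],[0,0,0],-1],[[-0.004,0.028,0],[0,0,0],-1],[[-0.004,0.024,0],[0,0,0],-1],[[-0.003,0.018,0],[0,0,0],-1],[[-0.002,0.01,0],[0,0,0],-1],[[0,0,0],[0,0,0],-1]])

```text
t: 6.25
ee_pos: [487.5, 148.1, 143.2]
orientation: [-0.616, -3.079, 0.001]
ft_force: [-0.0, -0.7, -0.7]
width: 43.5
grasp_force: 30.0
```

Request:
servo_tool(steps=[[[0.001,-0.002,-0.01],[0,0,0],-1],[[0,0,-0.02],[0,0,0],-1],[[0,0,-0.03],[0,0,0],-1],[[0,0,-0.025],[0,0,0],-1],[[0,0,-0.015],[0,0,0],-1],[[0,0,-0.006],[0,0,0],-1],[[0,0,0],[0,0,0],-1],[[0,0,0],[0,0,0],-1]])

```text
t: 6.92
ee_pos: [490.2, 143.5, 38.0]
orientation: [-0.622, -3.079, 0.001]
ft_force: [0.5, 0.4, 0.8]
width: 43.6
grasp_force: 30.0
```

Request:
servo_tool(steps=[[[0,0,-0.001],[0,0,0],-1],[[0,0,-0.001],[0,0,0],-1],[[0,0,-0.001],[0,0,0],-1],[[0,0,-0.001],[0,0,0],-1],[[0,0,-0.001],[0,0,0],-1],[[0,0,0],[0,0,0],-1],[[0,0,0],[0,0,0],-1],[[0,0,0],[0,0,0],-1]])

```text
t: 7.58
ee_pos: [490.1, 144.3, 33.2]
orientation: [0.621, 3.08, 0.0]
ft_force: [-0.5, 0.1, -1.3]
width: 43.2
grasp_force: 30.0
```

Request:
servo_tool(steps=[[[0,0,-0.0005],[0,0,0],-1],[[0,0,-0.0005],[0,0,0],-1],[[0,0,0],[0,0,0],-1],[[0,0,0],[0,0,0],-1],[[0,0,0],[0,0,0],-1],[[0,0,0],[0,0,0],-1],[[0,0,0],[0,0,0],-1],[[0,0,0],[0,0,0],-1]])

```text
t: 8.25
ee_pos: [490.1, 144.2, 32.2]
orientation: [0.621, 3.08, -0.0]
ft_force: [-0.1, -0.2, -0.1]
width: 43.6
grasp_force: 30.0
```

```bash
python3 - <<'E'
from h import *
s=sensors.get_obs();print(s['ee_pos'],s['ft_force'],s['width'])
d=grab('wrist','w2.png'); d=grab('side'); cv2.imwrite('pics/s2.png',cv2.resize(d['color'][200:360,150:370],None,fx=3,fy=3))
E
```

```text
[490.09862248 144.18610901  32.18180255] [-0.12203322 -0.19401678 -0.05898641] 43.576801558447265
```

View pics/s2.png

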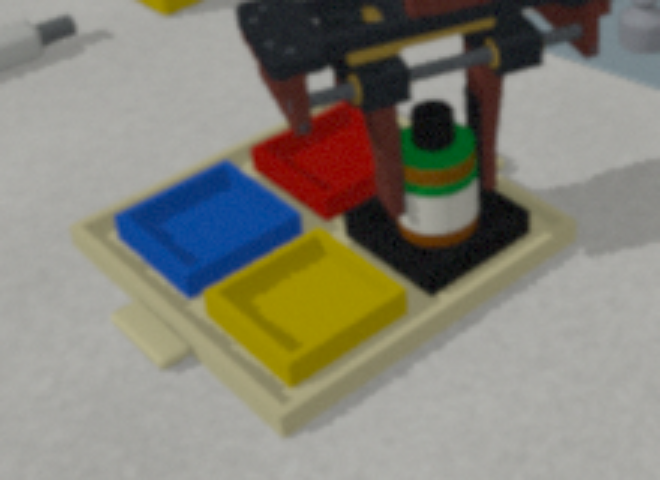

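The bottle (about (440,200) in the crop) hangs centred in the black pocket and there's no contact force yet. I'll keep lowering.

Request:
servo_tool(steps=[[[0,0,-0.0005],[0,0,0],-1],[[0,0,-0.0005],[0,0,0],-1],[[0,0,0],[0,0,0],-1],[[0,0,0],[0,0,0],-1],[[0,0,0],[0,0,0],-1],[[0,0,0],[0,0,0],-1],[[0,0,0],[0,0,0],-1],[[0,0,0],[0,0,0],-1]])

```text
t: 9.02
ee_pos: [490.1, 144.2, 31.8]
orientation: [0.621, 3.079, 0.0]
ft_force: [-2.1, -0.3, 7.6]
width: 43.4
grasp_force: 30.0
```

Request:
servo_tool(steps=[[[0,0,-0.0005],[0,0,0],-1],[[0,0,0],[0,0,0],-1],[[0,0,0],[0,0,0],-1],[[0,0,0],[0,0,0],-1],[[0,0,0],[0,0,0],-1],[[0,0,0],[0,0,0],-1],[[0,0,0],[0,0,0],-1],[[0,0,0],[0,0,0],-1]])

```text
t: 9.68
ee_pos: [490.2, 144.2, 31.8]
orientation: [0.621, 3.079, 0.0]
ft_force: [-4.0, -1.0, 14.2]
width: 43.6
grasp_force: 30.0
```

Request:
servo_tool(steps=[[[0,0,0.0005],[0,0,0],-1],[[0,0,0.0005],[0,0,0],-0.3],[[0,0,0],[0,0,0],0.2],[[0,0,0],[0,0,0],0.5],[[0,0,0],[0,0,0],0.8],[[0,0,0],[0,0,0],1],[[0,0,0],[0,0,0],1],[[0,0,0],[0,0,0],1]])

```text
t: 10.35
ee_pos: [490.1, 144.2, 31.6]
orientation: [-0.621, -3.08, 0.0]
ft_force: [-0.3, -0.4, -0.0]
width: 80.1
grasp_force: 0.0
```

Request:
servo_tool(steps=[[[0,0,0.015],[0,0,0],1],[[0,0,0.025],[0,0,0],1],[[0,0,0.03],[0,0,0],1],[[0,0,0.03],[0,0,0],1],[[0,0,0.01],[0,0,0],1],[[-0.002,-0.017,0],[0,0,0],1],[[-0.004,-0.034,0],[0,0,0],1],[[-0.004,-0.034,0],[0,0,0],1]])

```text
t: 11.02
ee_pos: [480.0, 59.0, 141.7]
orientation: [0.617, 3.08, 0.0]
ft_force: [1.3, -1.2, -0.3]
width: 87.7
grasp_force: 0.0
```

Request:
servo_tool(steps=[[[-0.004,-0.034,0],[0,0,0],1],[[-0.004,-0.034,0],[0,0,0],1],[[-0.004,-0.034,0],[0,0,0],1],[[-0.004,-0.034,0],[0,0,0],1],[[-0.004,-0.034,0],[0,0,0],1],[[-0.004,-0.034,0],[0,0,0],1],[[-0.004,-0.034,0],[0,0,0],1],[[-0.002,-0.034,0],[0,0,0],1]])

```text
t: 11.68
ee_pos: [449.0, -214.3, 141.1]
orientation: [-0.621, -3.079, -0.0]
ft_force: [1.3, -0.4, -0.1]
width: 87.8
grasp_force: 0.0
```

Request:
servo_tool(steps=[[[0,0,0],[0,0,0],1],[[0,0,0],[0,0,0],1],[[0,0,0],[0,0,0],1],[[0,0,0],[0,0,0],1],[[0,0,0],[0,0,0],1],[[0,0,0],[0,0,0],1],[[0,0,0],[0,0,0],1],[[0,0,0],[0,0,0],1]])

```text
t: 12.35
ee_pos: [450.3, -212.2, 141.7]
orientation: [0.619, 3.08, -0.0]
ft_force: [0.8, 0.3, 0.5]
width: 88.0
grasp_force: 0.0
```

```bash
python3 - <<'E'
from h import *
d=grab('top','t3.png'); a=cv2.resize(d['color'][130:280,190:510],None,fx=2.4,fy=2.4); cv2.imwrite('pics/t3c.png',a); print(sensors.get_obs()['ee_pos'])
E
```

```text
[ 450.22628169 -212.39330919  141.72907302]
```

View pics/t3c.png

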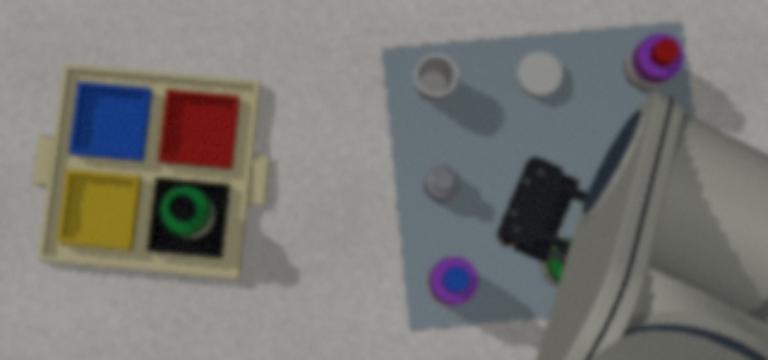

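The crop shows the black-capped bottle upright in the black pocket at about (187,212). Now the red bottle.

Request:
servo_tool(steps=[[[0,0,-0.02],[0,0,0],1],[[0,0,-0.03],[0,0,0],1],[[0,0,-0.03],[0,0,0],1],[[0,0,-0.025],[0,0,0],1],[[0,0,-0.012],[0,0,0],1],[[0,0,0],[0,0,0],0.3],[[0,0,0],[0,0,0],-0.3],[[0,0,0],[0,0,0],-1]])

```text
t: 13.07
ee_pos: [451.0, -213.2, 25.8]
orientation: [0.62, 3.078, -0.001]
ft_force: [0.3, 0.9, -0.7]
width: 71.4
grasp_force: 0.0
```

Request:
servo_tool(steps=[[[0,0,0],[0,0,0],-1],[[0,0,0],[0,0,0],-1],[[0,0,0],[0,0,0],-1],[[0,0,0],[0,0,0],-1],[[0,0,0],[0,0,0],-1],[[0,0,0],[0,0,0],-1],[[0,0,0],[0,0,0],-1],[[0,0,0],[0,0,0],-1]])

```text
t: 13.73
ee_pos: [450.5, -213.1, 25.4]
orientation: [0.62, 3.079, -0.001]
ft_force: [-1.2, -1.3, 6.6]
width: 43.7
grasp_force: 30.0
```

Request:
servo_tool(steps=[[[0,0,0.01],[0,0,0],-1],[[0,0,0.02],[0,0,0],-1],[[0,0,0.03],[0,0,0],-1],[[0,0,0.03],[0,0,0],-1],[[0,0,0.02],[0,0,0],-1],[[0,0,0.01],[0,0,0],-1],[[0,0,0],[0,0,0],-1],[[0,0,0],[0,0,0],-1]])

```text
t: 14.4
ee_pos: [449.9, -212.7, 144.7]
orientation: [0.621, 3.079, -0.0]
ft_force: [-1.1, -0.3, -1.5]
width: 43.6
grasp_force: 30.0
```

Request:
servo_tool(steps=[[[0.003,0.009,0],[0,0,0],-1],[[0.006,0.018,0],[0,0,0],-1],[[0.011,0.03,0],[0,0,0],-1],[[0.011,0.03,0],[0,0,0],-1],[[0.011,0.03,0],[0,0,0],-1],[[0.011,0.03,0],[0,0,0],-1],[[0.01,0.03,0],[0,0,0],-1],[[0.011,0.03,0],[0,0,0],-1]])

```text
t: 15.07
ee_pos: [523.0, -3.6, 142.8]
orientation: [-0.62, -3.076, 0.001]
ft_force: [0.1, -0.8, -0.4]
width: 43.9
grasp_force: 30.0
```

Request:
servo_tool(steps=[[[0.011,0.03,0],[0,0,0],-1],[[0.011,0.03,0],[0,0,0],-1],[[0.011,0.03,0],[0,0,0],-1],[[0.01,0.03,0],[0,0,0],-1],[[0.006,0.018,0],[0,0,0],-1],[[0.003,0.008,0],[0,0,0],-1],[[0,0,0],[0,0,0],-1],[[0,0,0],[0,0,0],-1]])

```text
t: 15.73
ee_pos: [574.9, 140.0, 143.3]
orientation: [-0.619, -3.078, 0.002]
ft_force: [-0.5, -0.9, -1.0]
width: 43.5
grasp_force: 30.0
```

Request:
servo_tool(steps=[[[0,0,-0.01],[0,0,0],-1],[[0,0,-0.02],[0,0,0],-1],[[0,0,-0.03],[0,0,0],-1],[[0,0,-0.025],[0,0,0],-1],[[0,0,-0.015],[0,0,0],-1],[[0,0,-0.007],[0,0,0],-1],[[0,0,-0.002],[0,0,0],-1],[[0,0,0],[0,0,0],-1]])

```text
t: 16.4
ee_pos: [575.8, 139.4, 35.4]
orientation: [-0.622, -3.079, 0.001]
ft_force: [1.0, 1.0, -0.9]
width: 43.6
grasp_force: 30.0
```

Request:
servo_tool(steps=[[[0,0,-0.001],[0,0,0],-1],[[0,0,-0.001],[0,0,0],-1],[[0,0,-0.0005],[0,0,0],-1],[[0,0,0],[0,0,0],-1],[[0,0,0],[0,0,0],-1],[[0,0,0],[0,0,0],-1],[[0,0,0],[0,0,0],-1],[[0,0,0],[0,0,0],-1]])

```text
t: 17.07
ee_pos: [576.1, 140.3, 33.2]
orientation: [0.621, 3.08, 0.0]
ft_force: [-0.2, -0.5, -1.1]
width: 43.5
grasp_force: 30.0
```

Request:
servo_tool(steps=[[[0,0,-0.0005],[0,0,0],-1],[[0,0,0],[0,0,0],-1],[[0,0,0],[0,0,0],-1],[[0,0,-0.0005],[0,0,0],-1],[[0,0,0],[0,0,0],-1],[[0,0,0],[0,0,0],-1],[[0,0,0],[0,0,0],-1],[[0,0,0],[0,0,0],-1]])

```text
t: 17.73
ee_pos: [576.1, 140.2, 32.4]
orientation: [0.621, 3.08, 0.0]
ft_force: [-3.1, -0.0, 5.0]
width: 43.5
grasp_force: 30.0
```

Request:
servo_tool(steps=[[[0,0,0],[0,0,0],-1],[[0,0,0],[0,0,0],-0.3],[[0,0,0],[0,0,0],0.2],[[0,0,0],[0,0,0],0.5],[[0,0,0],[0,0,0],0.8],[[0,0,0],[0,0,0],1],[[0,0,0],[0,0,0],1],[[0,0,0],[0,0,0],1]])

```text
t: 18.4
ee_pos: [576.1, 140.2, 32.0]
orientation: [-0.621, -3.08, 0.0]
ft_force: [0.4, -0.1, 0.1]
width: 79.9
grasp_force: 0.0
```

Request:
servo_tool(steps=[[[0,0,0.015],[0,0,0],1],[[0,0,0.025],[0,0,0],1],[[0,0,0.03],[0,0,0],1],[[0,0,0.03],[0,0,0],1],[[0,0,0.01],[0,0,0],1],[[-0.004,-0.017,0],[0,0,0],1],[[-0.009,-0.035,0],[0,0,0],1],[[-0.009,-0.035,0],[0,0,0],1]])

```text
t: 19.07
ee_pos: [553.9, 53.1, 142.1]
orientation: [0.617, 3.08, 0.0]
ft_force: [0.7, -1.1, -0.8]
width: 88.1
grasp_force: 0.0
```

Request:
servo_tool(steps=[[[-0.009,-0.035,0],[0,0,0],1],[[-0.009,-0.035,0],[0,0,0],1],[[-0.009,-0.035,0],[0,0,0],1],[[-0.009,-0.035,0],[0,0,0],1],[[-0.009,-0.035,0],[0,0,0],1],[[-0.009,-0.035,0],[0,0,0],1],[[-0.009,-0.035,0],[0,0,0],1],[[-0.009,-0.035,0],[0,0,0],1]])

```text
t: 19.73
ee_pos: [481.1, -228.3, 141.7]
orientation: [-0.621, -3.079, -0.0]
ft_force: [0.4, -0.6, 0.4]
width: 88.1
grasp_force: 0.0
```

Request:
servo_tool(steps=[[[-0.009,-0.035,0],[0,0,0],1],[[-0.009,-0.035,0],[0,0,0],1],[[-0.005,-0.017,0],[0,0,0],1],[[0,0,0],[0,0,0],1],[[0,0,0],[0,0,0],1],[[0,0,0],[0,0,0],1],[[0,0,0],[0,0,0],1],[[0,0,0],[0,0,0],1]])

```text
t: 20.4
ee_pos: [459.4, -312.5, 142.1]
orientation: [-0.618, -3.08, -0.0]
ft_force: [-0.2, 0.3, -0.4]
width: 87.7
grasp_force: 0.0
```

Aligned with blue (459,-314).

Request:
servo_tool(steps=[[[0,-0.001,-0.02],[0,0,0],1],[[0,0,-0.03],[0,0,0],1],[[0,0,-0.03],[0,0,0],1],[[0,0,-0.025],[0,0,0],1],[[0,0,-0.012],[0,0,0],1],[[0,0,0],[0,0,0],0.3],[[0,0,0],[0,0,0],-0.3],[[0,0,0],[0,0,0],-1]])

```text
t: 21.07
ee_pos: [460.1, -315.1, 26.4]
orientation: [0.62, 3.078, -0.001]
ft_force: [-0.3, -0.5, 0.1]
width: 71.2
grasp_force: 0.0
```

Request:
servo_tool(steps=[[[0,0,0],[0,0,0],-1],[[0,0,0],[0,0,0],-1],[[0,0,0],[0,0,0],-1],[[0,0,0],[0,0,0],-1],[[0,0,0],[0,0,0],-1],[[0,0,0],[0,0,0],-1],[[0,0,0],[0,0,0],-1],[[0,0,0],[0,0,0],-1]])

```text
t: 21.73
ee_pos: [459.5, -315.3, 26.0]
orientation: [0.621, 3.078, -0.001]
ft_force: [-1.0, -0.2, 6.7]
width: 43.6
grasp_force: 30.0
```

Request:
servo_tool(steps=[[[0,0,0.01],[0,0,0],-1],[[0,0,0.02],[0,0,0],-1],[[0,0,0.03],[0,0,0],-1],[[0,0,0.03],[0,0,0],-1],[[0,0,0.02],[0,0,0],-1],[[0,0,0.01],[0,0,0],-1],[[0,0,0],[0,0,0],-1],[[0,0,0],[0,0,0],-1]])

```text
t: 22.4
ee_pos: [458.9, -314.6, 145.1]
orientation: [0.621, 3.08, -0.0]
ft_force: [1.4, 0.3, -1.2]
width: 43.6
grasp_force: 30.0
```

Request:
servo_tool(steps=[[[0.002,0.009,0],[0,0,0],-1],[[0.004,0.018,0],[0,0,0],-1],[[0.007,0.031,0],[0,0,0],-1],[[0.007,0.031,0],[0,0,0],-1],[[0.007,0.031,0],[0,0,0],-1],[[0.007,0.031,0],[0,0,0],-1],[[0.007,0.031,0],[0,0,0],-1],[[0.007,0.031,0],[0,0,0],-1]])

```text
t: 23.07
ee_pos: [505.9, -99.5, 143.4]
orientation: [-0.62, -3.076, -0.0]
ft_force: [-0.9, -0.3, -1.4]
width: 43.3
grasp_force: 30.0
```

Request:
servo_tool(steps=[[[0.007,0.031,0],[0,0,0],-1],[[0.007,0.031,0],[0,0,0],-1],[[0.007,0.031,0],[0,0,0],-1],[[0.007,0.031,0],[0,0,0],-1],[[0.007,0.031,0],[0,0,0],-1],[[0.007,0.031,0],[0,0,0],-1],[[0.007,0.031,0],[0,0,0],-1],[[0.007,0.031,0],[0,0,0],-1]])

```text
t: 23.73
ee_pos: [561.6, 148.1, 143.1]
orientation: [-0.62, -3.076, 0.002]
ft_force: [0.4, -0.3, -2.1]
width: 43.6
grasp_force: 30.0
```

Request:
servo_tool(steps=[[[0.007,0.031,0],[0,0,0],-1],[[0.007,0.03,0],[0,0,0],-1],[[0.004,0.02,0],[0,0,0],-1],[[0,0,0],[0,0,0],-1],[[0,0,0],[0,0,0],-1],[[0,0,0],[0,0,0],-1],[[0,0,0],[0,0,0],-1],[[0,0,0],[0,0,0],-1]])

```text
t: 24.4
ee_pos: [580.6, 226.0, 144.7]
orientation: [-0.623, -3.078, 0.001]
ft_force: [0.4, -0.0, -1.6]
width: 43.8
grasp_force: 30.0
```

Request:
servo_tool(steps=[[[0.001,0.002,-0.01],[0,0,0],-1],[[0,0,-0.02],[0,0,0],-1],[[0,0,-0.03],[0,0,0],-1],[[0,0,-0.025],[0,0,0],-1],[[0,0,-0.015],[0,0,0],-1],[[0,0,-0.007],[0,0,0],-1],[[0,0,-0.002],[0,0,0],-1],[[0,0,0],[0,0,0],-1]])

```text
t: 25.07
ee_pos: [582.1, 228.9, 35.9]
orientation: [-0.621, -3.079, 0.0]
ft_force: [1.0, -0.5, -1.3]
width: 43.3
grasp_force: 30.0
```

Request:
servo_tool(steps=[[[0,0,-0.001],[0,0,0],-1],[[0,0,-0.001],[0,0,0],-1],[[0,0,-0.0005],[0,0,0],-1],[[0,0,0],[0,0,0],-1],[[0,0,-0.0005],[0,0,0],-1],[[0,0,0],[0,0,0],-1],[[0,0,0],[0,0,0],-1],[[0,0,0],[0,0,0],-1]])

```text
t: 25.73
ee_pos: [582.1, 229.2, 33.2]
orientation: [0.621, 3.08, 0.0]
ft_force: [-0.0, 0.6, -1.6]
width: 43.5
grasp_force: 30.0
```

Request:
servo_tool(steps=[[[0,0,-0.0005],[0,0,0],-1],[[0,0,0],[0,0,0],-1],[[0,0,0],[0,0,0],-1],[[0,0,0],[0,0,0],-1],[[0,0,0],[0,0,0],-1],[[0,0,0],[0,0,0],-1],[[0,0,0],[0,0,0],-1],[[0,0,0],[0,0,0],-1]])

```text
t: 26.4
ee_pos: [582.1, 229.3, 33.0]
orientation: [0.621, 3.08, 0.0]
ft_force: [-1.8, -0.2, 5.2]
width: 43.5
grasp_force: 30.0
```

Request:
servo_tool(steps=[[[0,0,0],[0,0,0],-1],[[0,0,0],[0,0,0],-0.3],[[0,0,0],[0,0,0],0.2],[[0,0,0],[0,0,0],0.5],[[0,0,0],[0,0,0],0.8],[[0,0,0],[0,0,0],1],[[0,0,0],[0,0,0],1],[[0,0,0],[0,0,0],1]])

```text
t: 27.07
ee_pos: [582.1, 229.2, 32.5]
orientation: [-0.621, -3.08, 0.0]
ft_force: [-0.2, 0.3, 0.7]
width: 80.1
grasp_force: 0.0
```

Request:
servo_tool(steps=[[[0,0,0.015],[0,0,0],1],[[0,0,0.025],[0,0,0],1],[[0,0,0.03],[0,0,0],1],[[0,0,0.03],[0,0,0],1],[[0,0,0.01],[0,0,0],1],[[-0.002,-0.017,0],[0,0,0],1],[[-0.002,-0.035,0],[0,0,0],1],[[-0.002,-0.035,0],[0,0,0],1]])

```text
t: 27.73
ee_pos: [574.9, 141.2, 141.5]
orientation: [-0.617, -3.079, 0.001]
ft_force: [0.7, -0.7, -0.4]
width: 88.1
grasp_force: 0.0
```

Request:
servo_tool(steps=[[[-0.002,-0.035,0],[0,0,0],1],[[-0.002,-0.035,0],[0,0,0],1],[[-0.002,-0.035,0],[0,0,0],1],[[-0.002,-0.035,0],[0,0,0],1],[[-0.002,-0.035,0],[0,0,0],1],[[-0.002,-0.035,0],[0,0,0],1],[[-0.002,-0.035,0],[0,0,0],1],[[-0.002,-0.035,0],[0,0,0],1]])

```text
t: 28.4
ee_pos: [558.1, -139.9, 140.9]
orientation: [-0.621, -3.077, -0.0]
ft_force: [0.3, 0.3, -0.6]
width: 87.9
grasp_force: 0.0
```

Request:
servo_tool(steps=[[[-0.002,-0.035,0],[0,0,0],1],[[-0.003,-0.035,0],[0,0,0],1],[[-0.003,-0.035,0],[0,0,0],1],[[-0.002,-0.035,0],[0,0,0],1],[[-0.001,-0.03,0],[0,0,0],1],[[0,0,0],[0,0,0],1],[[0,0,0],[0,0,0],1],[[0,0,0],[0,0,0],1]])

```text
t: 29.07
ee_pos: [547.6, -307.3, 141.2]
orientation: [-0.622, -3.077, -0.002]
ft_force: [-0.4, 0.0, -0.1]
width: 87.7
grasp_force: 0.0
```

```bash
python3 - <<'E'
from h import *
d=grab('side'); cv2.imwrite('pics/s4.png',cv2.resize(d['color'][100:360,150:500],None,fx=2,fy=2)); print(sensors.get_obs()['ee_pos'])
E
```

```text
[ 548.01562546 -306.80570152  141.48347199]
```

View pics/s4.png

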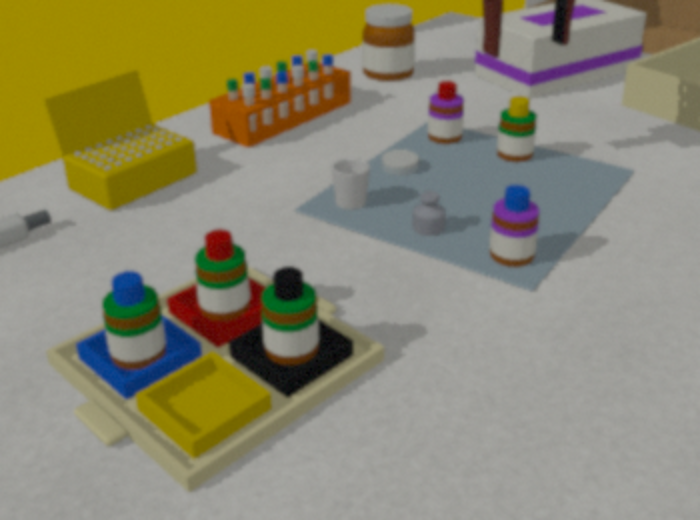

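The side crop shows blue (135,325), red (222,275) and black (290,315) upright in their pockets. Yellow (517,130) is still waiting and both purple bottles haven't moved.

Request:
servo_tool(steps=[[[0.001,-0.001,-0.02],[0,0,0],1],[[0,0,-0.03],[0,0,0],1],[[0,0,-0.03],[0,0,0],1],[[0,0,-0.025],[0,0,0],1],[[0,0,-0.012],[0,0,0],1],[[0,0,0],[0,0,0],0.3],[[0,0,0],[0,0,0],-0.3],[[0,0,0],[0,0,0],-1]])

```text
t: 29.78
ee_pos: [551.1, -308.9, 27.1]
orientation: [0.619, 3.078, -0.001]
ft_force: [1.1, -0.4, -0.0]
width: 71.6
grasp_force: 0.0
```

Request:
servo_tool(steps=[[[0,0,0],[0,0,0],-1],[[0,0,0],[0,0,0],-1],[[0,0,0],[0,0,0],-1],[[0,0,0],[0,0,0],-1],[[0,0,0],[0,0,0],-1],[[0,0,0],[0,0,0],-1],[[0,0,0],[0,0,0],-1],[[0,0,0],[0,0,0],-1]])

```text
t: 30.45
ee_pos: [550.5, -309.3, 26.5]
orientation: [0.621, 3.079, -0.001]
ft_force: [-0.6, -1.0, 6.4]
width: 43.8
grasp_force: 30.0
```

Request:
servo_tool(steps=[[[0,0,0.01],[0,0,0],-1],[[0,0,0.02],[0,0,0],-1],[[0,0,0.03],[0,0,0],-1],[[0,0,0.03],[0,0,0],-1],[[0,0,0.02],[0,0,0],-1],[[0,0,0.01],[0,0,0],-1],[[0,0,0],[0,0,0],-1],[[0,0,0],[0,0,0],-1]])

```text
t: 31.12
ee_pos: [549.8, -308.6, 145.5]
orientation: [-0.621, -3.08, -0.0]
ft_force: [-0.9, -0.5, -2.2]
width: 43.6
grasp_force: 30.0
```

Request:
servo_tool(steps=[[[-0.001,0.009,0],[0,0,0],-1],[[-0.002,0.018,0],[0,0,0],-1],[[-0.003,0.031,0],[0,0,0],-1],[[-0.003,0.031,0],[0,0,0],-1],[[-0.003,0.031,0],[0,0,0],-1],[[-0.003,0.031,0],[0,0,0],-1],[[-0.004,0.031,0],[0,0,0],-1],[[-0.003,0.031,0],[0,0,0],-1]])

```text
t: 31.78
ee_pos: [525.9, -92.8, 144.3]
orientation: [-0.62, -3.077, -0.0]
ft_force: [-0.6, 0.3, -1.2]
width: 43.2
grasp_force: 30.0
```

Request:
servo_tool(steps=[[[-0.003,0.031,0],[0,0,0],-1],[[-0.003,0.031,0],[0,0,0],-1],[[-0.003,0.031,0],[0,0,0],-1],[[-0.004,0.031,0],[0,0,0],-1],[[-0.003,0.031,0],[0,0,0],-1],[[-0.003,0.031,0],[0,0,0],-1],[[-0.003,0.031,0],[0,0,0],-1],[[-0.003,0.031,0],[0,0,0],-1]])

```text
t: 32.45
ee_pos: [500.5, 154.3, 144.4]
orientation: [-0.619, -3.077, 0.002]
ft_force: [-0.1, 0.7, -1.3]
width: 43.8
grasp_force: 30.0
```

Request:
servo_tool(steps=[[[-0.004,0.031,0],[0,0,0],-1],[[-0.003,0.03,0],[0,0,0],-1],[[-0.002,0.021,0],[0,0,0],-1],[[0,0,0],[0,0,0],-1],[[0,0,0],[0,0,0],-1],[[0,0,0],[0,0,0],-1],[[0,0,0],[0,0,0],-1],[[0,0,0],[0,0,0],-1]])

```text
t: 33.12
ee_pos: [493.8, 233.2, 145.4]
orientation: [-0.623, -3.079, 0.001]
ft_force: [-0.8, 0.0, -1.3]
width: 43.6
grasp_force: 30.0
```

Request:
servo_tool(steps=[[[0,0,-0.01],[0,0,0],-1],[[0,0,-0.02],[0,0,0],-1],[[0,0,-0.03],[0,0,0],-1],[[0,0,-0.025],[0,0,0],-1],[[0,0,-0.015],[0,0,0],-1],[[0,0,-0.007],[0,0,0],-1],[[0,0,-0.002],[0,0,0],-1],[[0,0,0],[0,0,0],-1]])

```text
t: 33.78
ee_pos: [494.1, 233.8, 36.3]
orientation: [-0.622, -3.079, 0.001]
ft_force: [0.4, -0.2, -0.9]
width: 44.1
grasp_force: 30.0
```

Request:
servo_tool(steps=[[[0,0,-0.001],[0,0,0],-1],[[0,0,-0.001],[0,0,0],-1],[[0,0,-0.0005],[0,0,0],-1],[[0,0,0],[0,0,0],-1],[[0,0,-0.0005],[0,0,0],-1],[[0,0,0],[0,0,0],-1],[[0,0,0],[0,0,0],-1],[[0,0,0],[0,0,0],-1]])

```text
t: 34.45
ee_pos: [494.1, 234.2, 33.8]
orientation: [0.621, 3.08, 0.0]
ft_force: [-0.8, 0.9, -0.8]
width: 43.5
grasp_force: 30.0
```

Request:
servo_tool(steps=[[[0,0,-0.0005],[0,0,0],-1],[[0,0,0],[0,0,0],-1],[[0,0,0],[0,0,0],-1],[[0,0,0],[0,0,0],-1],[[0,0,0],[0,0,0],-1],[[0,0,0],[0,0,0],-1],[[0,0,0],[0,0,0],-1],[[0,0,0],[0,0,0],-1]])

```text
t: 35.12
ee_pos: [494.2, 234.3, 33.5]
orientation: [0.621, 3.08, 0.0]
ft_force: [-2.3, 0.8, 5.5]
width: 43.3
grasp_force: 30.0
```

Contact. I'll release, lift and move clear.

Request:
servo_tool(steps=[[[0,0,0],[0,0,0],-1],[[0,0,0],[0,0,0],-0.3],[[0,0,0],[0,0,0],0.2],[[0,0,0],[0,0,0],0.5],[[0,0,0],[0,0,0],0.8],[[0,0,0],[0,0,0],1],[[0,0,0],[0,0,0],1],[[0,0,0],[0,0,0],1]])

```text
t: 35.78
ee_pos: [494.1, 234.2, 33.1]
orientation: [-0.621, -3.08, 0.0]
ft_force: [0.2, 0.2, 0.7]
width: 79.9
grasp_force: 0.0
```

Request:
servo_tool(steps=[[[0,0,0.015],[0,0,0],1],[[0,0,0.025],[0,0,0],1],[[0,0,0.03],[0,0,0],1],[[0,0,0.03],[0,0,0],1],[[0,0,0.03],[0,0,0],1],[[0,0,0.03],[0,0,0],1],[[0,-0.03,0],[0,0,0],1],[[0,-0.035,0],[0,0,0],1]])

```text
t: 36.45
ee_pos: [495.6, 170.4, 195.5]
orientation: [0.615, 3.076, 0.004]
ft_force: [-0.0, -0.7, -0.3]
width: 87.6
grasp_force: 0.0
```

Request:
servo_tool(steps=[[[0,-0.035,0],[0,0,0],1],[[0,-0.035,0],[0,0,0],1],[[0,-0.035,0],[0,0,0],1],[[0,-0.035,0],[0,0,0],1],[[0,-0.035,0],[0,0,0],1],[[0,0,0],[0,0,0],1],[[0,0,0],[0,0,0],1],[[0,0,0],[0,0,0],1]])

```text
t: 37.12
ee_pos: [494.0, -5.7, 193.2]
orientation: [-0.622, -3.079, -0.0]
ft_force: [0.6, -0.2, -0.1]
width: 87.9
grasp_force: 0.0
```

```bash
python3 - <<'E'
from h import *
d=grab('side'); cv2.imwrite('pics/s5.png',cv2.resize(d['color'][100:360,150:500],None,fx=2,fy=2))
d=grab('top'); cv2.imwrite('pics/t5.png',cv2.resize(d['color'][130:280,190:510],None,fx=2.4,fy=2.4))
E
```

```text
(no output)
```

View pics/s5.png

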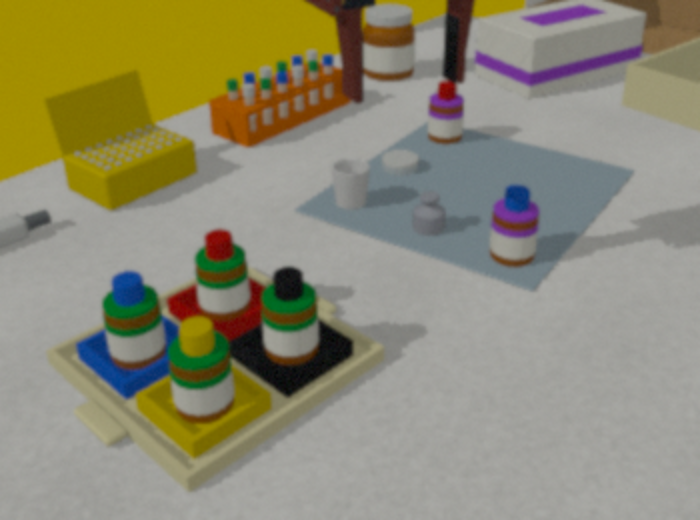

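View pics/t5.png

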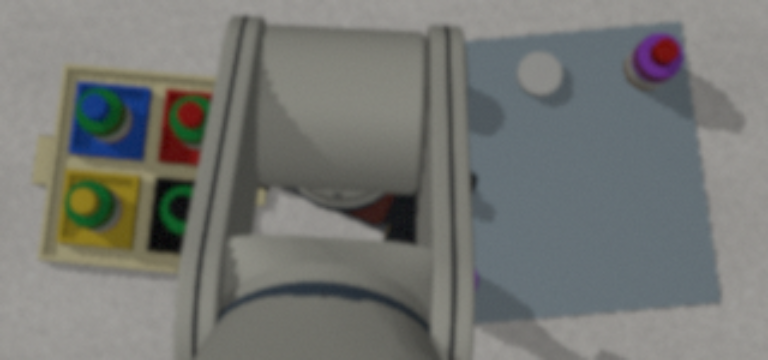

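Both views show the four green-collared bottles upright in their matching pockets: blue (135,325), red (222,275), black (290,315) and yellow (202,370) in the side crop. The purple bottles haven't moved and the arm is clear.

```bash
python3 -c "
from workcell import close_job
print(close_job())"
```

```text
the job is handed in; nothing more can be done
None
```

I stood all four green-collared bottles upright in the pockets matching their caps, left the purple-collared ones where they were, and handed the job in at about 37 s of the 112 s limit; it returned no verdict.

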